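Slide out a thin tier plate and bridge two tins with it

ROBOT

A 6-joint arm with a two-finger parallel gripper is mounted at the origin on the work surface. World frame = base frame: x ahead of the robot, y to its left, z up, the work surface at z = 0. Lengths are in m, angles in rad, forces in N, time in s.
With the tool pointing down it reaches from about 0.425 to 0.95 m from the base axis. Payload 3.5 kg.
Tool frame: the origin (TCP) lies at the very end of the fingers, on their centre line; the grasp point (between the pads) lies 19 mm behind it; z points along the fingers, y is the direction in which the jaws open and shut (so a half turn about z gives the same grasp; the last joint's range is limited). The gripper opens to 85 mm and grips with 20 to 120 N. Pads are 22 mm wide; open, the fingers measure 114 mm over their backs; the gripper's body (76 mm by 85 mm) begins 54 mm behind the grasp point. The pads swing forward as they close: fully open they stand 13 mm farther back than shut.
Start: joints at [-1.411, 0.286, 1.577, -0, 1.279, -0.15], TCP at [0.206, -0.643, 0.231] pointing down, gripper open.
Joint ranges: [-2.77, 2.77], [-0.9, 2.22], [0.21, 2.48], [-1.53, 4.67], [0.24, 2.81], [-2.84, 2.84]. Speed limits (rad/s): [2.79, 2.79, 3.14, 3.14, 3.14, 3.14].

INTERFACE

Orientations are given as a unit quaternion [x, y, z, w].
In Python, from plant import ctrl, imaging gives the robot as it stands.
- The arm moves only by the shell command python3 -m creep 'ROWS' [OPENING] [FORCE]. ROWS is JSON, one flat list of numbers, 4 for each row, row after row: the shift along the tool's x, y, z in units of 25 mm (1.0 is 25 mm), then the turn about the tool's z in units of 5 degrees (1.0 is 5 degrees). A call has 1 to 20 rows; each row is the pose to reach, as a shift and turn from the pose commanded when the call began, along the tool's axes at that moment; what a row does not reach only later rows make up. A row lasts 1/12 s, in which the tool goes at most 41.7 mm and 7.16 degrees, less where a joint would pass 70% of its speed; a pose out of reach is approached as far as the arm can. A call with a gripper value outside its range is refused whole. OPENING is the closure in counts, from 0 (fully open) to 255 (shut), set as the call begins (- or left out, the last holds). The fingers move at their own pace and stop on an object; FORCE is the grip in N (left out, the last holds). Time passes only in rows, so rows that repeat a pose let the fingers close. It gives the time, the measured TCP pose, the force and the opening at its end, in the units of the state.
- ctrl.get_state(): the state, without advancing time (a new reading comes with each control period).
- imaging.read_camera(name): name is "scene" or "top" or "wrist"; returns the picture (420x560x3 uint8, red, green, blue); there is no depth.
- imaging.camera_info(name): a dict with "intrinsics" (3x3 intrinsics, pixels), "distortion" ([k1, k2, p1, p2, k3] as OpenCV has them; the pictures are not rectified), "origin" and "attitude" of the camera in the world. Camera axes: x right, y down, z forward; pixel columns grow to the right and rows downward; lengths in m; the calibration is good to about 2 mm. A picture is of the moment at which its call begins: read the wrist's pose just before it. camera_info takes no time and is no camera call; for the wrist camera it gives the pose at the moment of the call.
- ctrl.sign_off(): hands the job in, once; it reports no verdict.
Trained networks look in the newest picture that a camera, given by its name, has taken for a name from the list of things; names that differ only in an ending like _2 or _b are one class to them, and where a whole thing is asked for, a point or a joint stands for the part that bears it (a point fixed in the world has none). Each returns a list of dicts, best first, with "p" (0 to 1); they miss things now and then, are a little off and sometimes report something else, mostly with a low value. They report only what shows in the picture. A call takes as long as a camera call. They do not tell look-alikes from the thing itself.
- imaging.silhouettes(camera, name): "mask" (420x560 bool, what is visible of it) and "uv" ([column, row] in pixels, amid what is visible of it).
The state is a dict: "time": time; "qpos": joint angles; "dq": joint speeds; "joint_efforts": joint torques, N m; "eef_pos": TCP position; "tcp_rot": TCP orientation; "contact_force": force on the tool from outside, world axes, zero at the start; "wrist_torque": the same for the moment, N m; "opening": opening from 0.0 (shut) to 1.0 (fully open).
Only numpy, scipy, OpenCV 4.12 (cv2) and the standard library are available. Lean on these libraries where they do the work, as an engineer would, in place of code of your own. Each camera call takes 0.05 s, during which the arm holds its last target.

TASK

Lay the thin metal plate flat across the two tins in the small cardboard tray, centred and in line with them, so that the next layer can stand on it. A side clip holds it in its wooden stand, too snugly to be grasped there: press on it with shut fingertips by about 12 N (much less slips, and 15 N or more overloads the stand's sprung bed) and slide it out over the stand's open end until it hangs over by a good 4 cm, still lying flat, then grip the overhanging end firmly by its sides, lift it off and set it down gently on both tins. Leave the tins standing where they are, do not drop the plate, do not disturb the other goods, and let go at the end.

Things in the scene. Friction and masses are not known exactly. Their poses are not given: they have to be found in the camera images.
- plate: Thin flat bare aluminium plate, 190 mm long (its x axis), 60 mm wide (y), 3 mm thick, 70 to 120 g. Origin: centre of its underside, z up. It starts flat in the wooden stand, in line with it, 2 to 10 mm short of the rear rim and against the side rim at the stand's -y. Smooth: it slides on the stand and clip with a friction of 0.15 to 0.22; fingertips pressed on it hold better.
- plate_front (a point): Middle of the plate's front end, on its top face: 95 mm from the plate's centre towards its own -x, the end that points to the open end of the stand, at first 30 to 38 mm inside that edge. Its measured height is too coarse to set the press by: go by the felt force. Held by this end in a weak grip the plate sags; 30 N or more holds it level.
- stand: Wooden stand fixed to the table: 240 mm long (its x axis), 90 mm wide, flat bed 50 mm high, with rims 8 mm thick rising 12 mm above the bed along both long sides (74 mm apart) and the rear (+x) end; the front (-x) end, roughly towards the robot, has no rim. Origin: centre of its underside. On the robot's left or right, turned up to 17 degrees.
- stand_edge (a point): Middle of the stand's open front edge, at the level of the flat top (50 mm above the table); axes as the stand's, so -x points out over the edge. Beyond it there is free space down to the table.
- carton_tray: Small cardboard tray fixed to the table, 165 mm long (its x axis), 95 mm wide, walls 25 mm high and 4 mm thick, floor 4 mm thick. Origin: centre of its underside. It is on the other side from the stand, turned up to 17 degrees.
- tins_mid (a point): Point midway between the two tins at the height of their flat tops, 94 mm above the table; its x axis runs along the row of the two tins. The plate's centre belongs here, with the plate's x axis along this x axis.
- tin_a: Loose full tin, 66 mm in diameter, 90 mm high, about 0.4 kg, standing in the cardboard tray nearer to the robot, its centre 36 mm from tins_mid (to within 2 mm). Flat top. Origin: centre of its underside.
- tin_b: The second such tin, 36 mm from tins_mid on the far side. Origin: centre of its underside.
- jar: Bystander: glass jar with a steel cap, 60 mm in diameter, 100 mm high. Origin: centre of its underside. Leave it alone.
- packet: Bystander: small cardboard packet 70 x 50 mm, 110 mm high. Origin: centre of its underside. Leave it alone.
- spare_tin: Bystander: a larger tin, 74 mm in diameter, 100 mm high, standing on the table by itself. Origin: centre of its underside. Leave it alone.
- bed (a joint): The stand's bed, on which the plate lies, is sprung: value = how far it is pressed down, about 0 at rest under the plate, 7 N per mm, stopped at 5 mm. More than 2.3 mm (a press of some 15 N) overloads it. The reading is too noisy to control by.
- clip (a joint): Sprung steel side clip in the stand's +y rim, 57 mm behind the stand's middle (+x); housing 48 mm long outside the rim, 60 mm high. Its pad, 30 mm long, pushes the plate with about 4.5 N against the other rim, so dragging takes a press of some 8 to 11 N until the plate's rear end has passed the pad (front end about 25 mm out); then it is free. Value: pad travel outwards, m.
Mind the look-alikes: they are no part of the job. There is more than one size of the plate; the one meant has the size given above.

How it is judged:
By the outcome, as a careful person would: the job done as asked, in the order asked, and still so for the second after the job is handed in, with the robot touching nothing.
It also fails if it takes over 72 s, if anything falls off the work surface, if the arm or the gripper's body presses on something with over 40 N, if the wrist force passes 120 N, or if a joint passes its speed limit or range.

## Working session

There is one attempt and no reset: what is moved stays moved. The work goes in short steps, Python scripts to look and compute and a shell command to move; the robot and the scene stay as the last step left them, time stands still between calls to the robot, and variables do not carry over. Pictures are saved under pics/ and viewed, and the job is handed in when it is done.

```bash
ls; mkdir -p pics
python3 - <<'E'
from plant import ctrl, imaging
import cv2
s=ctrl.get_state(); print({k:s[k] for k in('time','eef_pos','tcp_rot','contact_force','opening')})
for n in('scene','top','wrist'):
    im=imaging.read_camera(n); cv2.imwrite(f'pics/{n}0.png',im[:,:,::-1]); print(n,imaging.camera_info(n))
E
```

```text
pics
{'time': 0.0, 'eef_pos': array([ 0.20571621, -0.64221597,  0.22996596]), 'tcp_rot': array([ 9.88028584e-01,  1.54266656e-01, -6.35254200e-06, -1.14687521e-03]), 'contact_force': array([-0.16925204,  0.37214458,  0.09962454]), 'opening': 0.9990488560685461}
scene {'intrinsics': array([[412.56023158,   0.        , 281.51624598],
       [  0.        , 412.56023158, 212.89483439],
       [  0.        ,   0.        ,   1.        ]]), 'distortion': array([0.01540032, 0.        , 0.        , 0.        , 0.        ]), 'origin': array([ 1.31734098, -0.11987819,  0.74485631]), 'attitude': array([ 0.7057943 ,  0.59357267, -0.24272792, -0.30101337])}
top {'intrinsics': array([[524.98523824,   0.        , 275.98871861],
       [  0.        , 524.98523824, 212.30561903],
       [  0.        ,   0.        ,   1.        ]]), 'distortion': array([-0.18738228,  0.        ,  0.        ,  0.        ,  0.        ]), 'origin': array([ 0.49971051, -0.0143538 ,  1.28006397]), 'attitude': array([ 0.70857591, -0.70310592,  0.03863571, -0.04549203])}
wrist {'intrinsics': array([[324.77710123,   0.        , 275.00577504],
       [  0.        , 324.77710123, 213.49955474],
       [  0.        ,   0.        ,   1.        ]]), 'distortion': array([-0.04165597,  0.        ,  0.        ,  0.        ,  0.        ]), 'origin': array([ 0.27811614, -0.61930182,  0.37320508]), 'attitude': array([ 0.79825622, -0.58251514, -0.09099088,  0.12322247])}
```

View pics/top0.png

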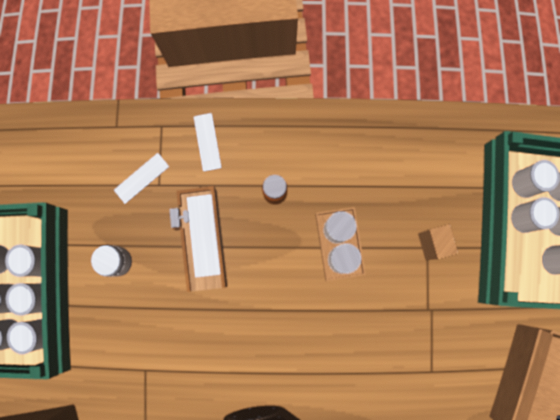

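View pics/scene0.png

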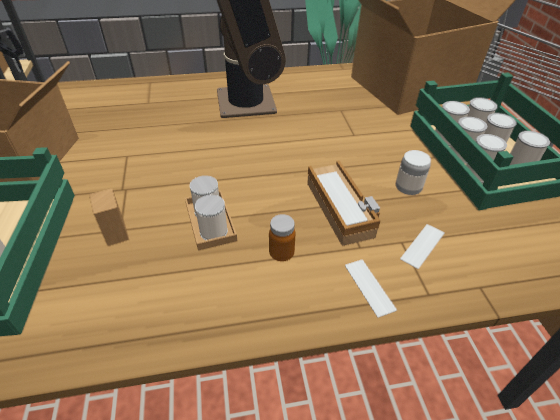

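```bash
cat > h.py <<'E'
import numpy as np, cv2
from scipy.spatial.transform import Rotation as R
from plant import ctrl, imaging
def proj(n,P,info=None):
    i=info or imaging.camera_info(n); Rw=R.from_quat(i['attitude']).as_matrix()
    pc=(np.atleast_2d(P)-i['origin'])@Rw
    return cv2.projectPoints(pc.reshape(-1,1,3),np.zeros(3),np.zeros(3),i['intrinsics'],i['distortion'])[0][:,0]
def ray(n,uv,z,info=None):
    i=info or imaging.camera_info(n); Rw=R.from_quat(i['attitude']).as_matrix()
    u=cv2.undistortPoints(np.array(uv,float).reshape(-1,1,2),i['intrinsics'],i['distortion'])[:,0]
    d=np.c_[u,np.ones(len(u))]@Rw.T
    return i['origin']+d*((z-i['origin'][2])/d[:,2])[:,None]
E
python3 - <<'E'
from h import *
print('cal',[ (n,proj(n,[[0,0,0],[.206,-.642,.23]]).round(),R.from_quat(imaging.camera_info(n)['attitude']).as_matrix().round(2).tolist()) for n in('scene','top')])
im=imaging.read_camera('top')
cv2.imwrite('pics/topz.png',cv2.resize(im[170:310,150:380,::-1],None,fx=3.4,fy=3.4,interpolation=cv2.INTER_CUBIC))
for nm in('plate','stand','carton_tray','tin_a','clip','jar'):
    for d in imaging.silhouettes('top',nm)[:5]:
        m=d['mask'].astype(np.uint8); print(nm,round(d['p'],2),np.round(d['uv']),m.sum(),cv2.minAreaRect(cv2.findNonZero(m)))
E
```

```text
cal [('scene', array([[246., 102.],
       [  1.,  80.]]), [[0.18, 0.69, -0.7], [0.98, -0.11, 0.14], [0.01, -0.71, -0.7]]), ('top', array([[273., 478.],
       [573., 409.]]), [[0.01, -0.99, 0.12], [-1.0, -0.01, 0.01], [-0.01, -0.12, -0.99]])]
plate 0.92 [205. 235.] 1976 ((202.97560119628906, 235.28048706054688), (79.84200286865234, 25.067960739135742), 83.6598129272461)
plate 0.89 [207. 142.] 987 ((207.04754638671875, 142.0438690185547), (55.38394546508789, 18.24564552307129), 79.5625228881836)
plate 0.84 [140. 178.] 1110 ((140.8379364013672, 177.94483947753906), (20.024211883544922, 58.78074645996094), 49.76364517211914)
plate 0.16 [344. 258.] 773 ((344.0, 258.0), (28.0, 32.0), 90.0)
stand 0.75 [189. 236.] 2453 ((197.07029724121094, 238.73583984375), (103.03751373291016, 50.0592155456543), 83.58121490478516)
carton_tray 0.96 [329. 250.] 1034 ((339.4459533691406, 243.67567443847656), (69.21197509765625, 40.4421501159668), 80.53767395019531)
carton_tray 0.57 [183. 215.] 51 ((185.75003051757812, 215.75001525878906), (7.77817440032959, 7.0710673332214355), 45.0)
tin_a 0.97 [345. 260.] 740 ((344.0, 258.0), (28.0, 30.0), 90.0)
tin_a 0.91 [339. 226.] 819 ((339.2500305175781, 227.25003051757812), (28.991374969482422, 33.941123962402344), 45.0)
clip 0.56 [184. 216.] 81 ((183.5, 216.0), (12.0, 9.0), 90.0)
jar 0.86 [273. 187.] 592 ((274.0, 189.5), (29.0, 24.0), 90.0)
```

View pics/wrist0.png

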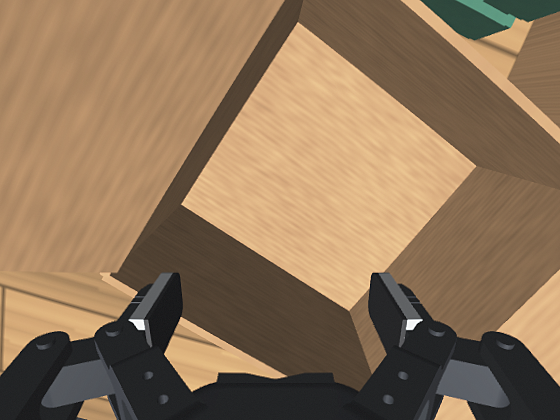

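View pics/topz.png

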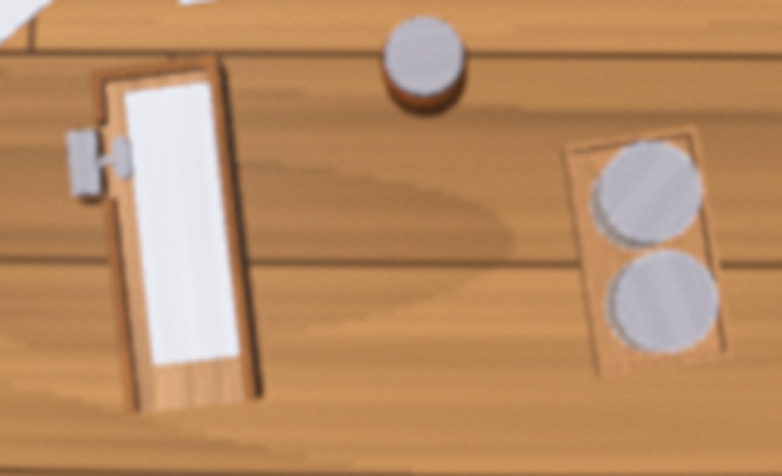

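Run:
```python
from h import *
z=lambda p:np.array(p)/3.4+[150,170]-0.35
c=ray('top',z([(125,93),(210,83),(240,355),(153,366)]),.053)
print('plate',c.round(4).tolist()); print('dims',np.linalg.norm(np.diff(c,axis=0),axis=1).round(4),'mid',c.mean(0).round(4),'front',c[2:].mean(0).round(4))
for a,b in((3,0),(2,1)): v=c[b]-c[a]; print('yaw',np.degrees(np.arctan2(v[1],v[0])))
d=[x for x in imaging.silhouettes('top','plate')][0]
m=d['mask'].astype(np.uint8); b=ray('top',cv2.boxPoints(cv2.minAreaRect(cv2.findNonZero(m))),.053); print('mask',b.round(4).tolist())
s=ray('top',z([(137,411),(260,397),(218,57),(95,72)]),.062); print('stand',s.round(4).tolist(),s[:2].mean(0),s.mean(0))
for i in((0,3),(1,2)): v=s[i[1]]-s[i[0]]; print('yaw',np.degrees(np.arctan2(v[1],v[0])))
t=ray('top',z([(652,190),(665,300)]),.094); print('tins',t,t.mean(0)); v=t[0]-t[1]; print(np.linalg.norm(v),np.degrees(np.arctan2(v[1],v[0])))
```

```text
plate [[0.6816, 0.2116, 0.053], [0.689, 0.1518, 0.053], [0.5003, 0.1271, 0.053], [0.4919, 0.1873, 0.053]]
dims [0.0603 0.1903 0.0607] mid [0.5907 0.1695 0.053 ] front [0.4961 0.1572 0.053 ]
yaw 7.322639934524482
yaw 7.461850363298941
mask [[0.6816, 0.2124, 0.053], [0.6886, 0.1528, 0.053], [0.5014, 0.1281, 0.053], [0.4941, 0.1867, 0.053]]
stand [[0.4611, 0.1963, 0.062], [0.4719, 0.112, 0.062], [0.7059, 0.1455, 0.062], [0.6949, 0.2316, 0.062]] [0.46651543 0.15411604 0.062     ] [0.58345556 0.17133649 0.062     ]
yaw 8.60189949486253
yaw 8.152115579341515
tins [[ 0.61232916 -0.15120178  0.094     ]
 [ 0.53892664 -0.15959978  0.094     ]] [ 0.5756279  -0.15540078  0.094     ]
0.07388136029665493 6.526848168629134
```

```bash
python3 -m creep '[0,0,-1,0, 0,0,-2.5,0, 0,0,-4,0, 0,0,-4,0]' 255 20
```

```text
time: 0.88
eef_pos: [0.2064, -0.6458, 0.3425]
tcp_rot: [0.988, 0.154, 0.0, 0.008]
contact_force: [-0.2, -0.3, 2.1]
opening: 0.453
```

```bash
python3 -m creep '[1,-0.9,0,0.2, 2.2,-1.9,0,0.4, 3.5,-3,0,0.6, 4.8,-4.1,0,0.8, 6,-5.2,0,1, 7.2,-6.3,0,1.2, 8.4,-7.3,0,1.4, 9.6,-8.4,0,1.6, 10.8,-9.5,0,1.8, 12,-10.6,0,2, 13.3,-11.7,0,2.1, 14.7,-12.8,0,2.1, 15.9,-13.8,0,2.1, 16.7,-14.5,0,2.1, 17.1,-14.9,0,2.1, 17.1,-14.9,0,2.1, 17.1,-14.9,0,2.1, 17.1,-14.9,0,2.1]' 255
cat > look.py <<'E'
import sys
from h import *
n=sys.argv[1]
st=ctrl.get_state(); info=imaging.camera_info('wrist'); im=imaging.read_camera('wrist')
import pickle; pickle.dump((info,im,st),open(n+'.pkl','wb'))
cv2.imwrite(f'pics/{n}.png',im[:,:,::-1])
print(st['time'],st['eef_pos'],'yaw',np.degrees(R.from_quat(st['tcp_rot']).as_euler('ZYX')),st['contact_force'].round(2))
E
python3 look.py w1
```

```text
time: 2.38
eef_pos: [0.4992, -0.1583, 0.3313]
tcp_rot: [0.998, 0.063, -0.0, 0.0]
contact_force: [0.2, -0.2, 0.6]
opening: -0.0
2.3833 [ 0.4991593  -0.15828585  0.33133844] yaw [7.23040711e+00 8.37000713e-03 1.79971740e+02] [ 0.24 -0.16  0.59]
```

View pics/w1.png

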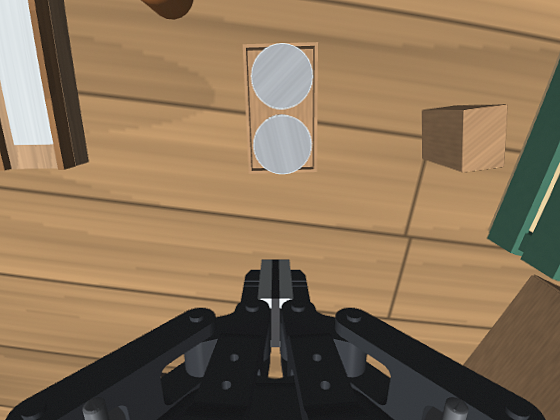

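```bash
python3 - <<'E'
from h import *
import pickle
info,im,st=pickle.load(open('w1.pkl','rb'))
g=cv2.cvtColor(im,cv2.COLOR_RGB2HSV); m=((g[...,1]<45)&(g[...,2]>120)).astype(np.uint8); m[200:]=0; m[:,:230]=0;m[:,330:]=0
m=cv2.morphologyEx(m,cv2.MORPH_OPEN,np.ones((3,3)))
pts=[]
for c in cv2.findContours(m,0,1)[0]:
    if cv2.contourArea(c)>500:
        e=cv2.fitEllipse(cv2.convexHull(c)); print(e); pts.append(e[0])
pts=sorted(pts,key=lambda p:p[1])
t=ray('wrist',pts,.094,info); v=t[0]-t[1]
print('tins wrist',t,t.mean(0),np.linalg.norm(v),np.degrees(np.arctan2(v[1],v[0])))
g=cv2.resize(im[30:190,230:340,::-1],None,fx=5,fy=5); 
cv2.imwrite('pics/w1z.png',cv2.resize(im[30:185,225:340,::-1],None,fx=3.8,fy=3.8,interpolation=cv2.INTER_CUBIC))
# top
im=imaging.read_camera('top');g=cv2.cvtColor(im,cv2.COLOR_RGB2HSV); m=((g[...,1]<45)&(g[...,2]>135)).astype(np.uint8); m[:205]=0;m[280:]=0; m[:,315:][:,50:]=0;m[:,:315]=0
pts=[]
for c in cv2.findContours(m,0,1)[0]:
    if cv2.contourArea(c)>200:
        e=cv2.fitEllipse(cv2.convexHull(c)); print(e); pts.append(e[0])
pts=sorted(pts,key=lambda p:p[1])
t=ray('top',pts,.094); v=t[0]-t[1]
print('tins top',t,t.mean(0),np.linalg.norm(v),np.degrees(np.arctan2(v[1],v[0])))
E
python3 -m creep '[-0.2,-1,0,0, -0.4,-2.3,0,-0.1, -0.5,-3.8,0,-0.2, -0.6,-5.3,0,-0.2, -0.6,-6.8,0,-0.2, -0.6,-8.3,0,-0.2, -0.6,-9.8,0,-0.2, -0.6,-11,0,-0.2, -0.6,-12,0,-0.2, -0.6,-12.6,0,-0.2, -0.6,-12.9,0,-0.2, -0.6,-12.9,0,-0.2, -0.6,-12.9,0,-0.2]' 255
python3 look.py w2
```

```text
((282.0316162109375, 144.01759338378906), (58.569480895996094, 59.81947708129883), 2.5520057678222656)
((281.40533447265625, 75.71306610107422), (61.513511657714844, 66.35585021972656), 2.200345039367676)
tins wrist [[ 0.61182972 -0.15134894  0.094     ]
 [ 0.53899187 -0.16171602  0.094     ]] [ 0.57541079 -0.15653248  0.094     ] 0.07357192465271165 8.100556046493583
((342.29534912109375, 257.432861328125), (24.977649688720703, 30.95969009399414), 40.040679931640625)
((339.8171081542969, 226.72166442871094), (29.420358657836914, 32.876251220703125), 49.1015625)
tins top [[ 0.60959222 -0.14754056  0.094     ]
 [ 0.53992356 -0.15291823  0.094     ]] [ 0.57475789 -0.1502294   0.094     ] 0.06987589977604806 4.413863588136397
time: 3.57
eef_pos: [0.444, 0.1594, 0.3313]
tcp_rot: [0.997, 0.072, -0.0, 0.0]
contact_force: [0.0, 0.6, -0.1]
opening: 0.0
3.5667 [0.4440481  0.15944171 0.33130356] yaw [8.21025389e+00 5.75463742e-03 1.79964687e+02] [ 0.    0.56 -0.14]
```

View pics/w2.png

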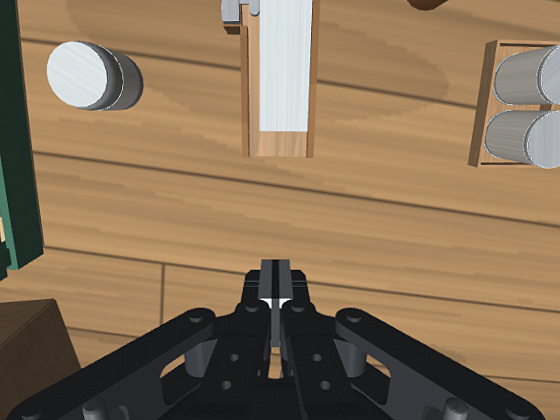

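Run:
```python
import pickle,cv2
info,im,st=pickle.load(open('w2.pkl','rb'))
cv2.imwrite('pics/w2z.png',cv2.resize(im[0:165,215:330,::-1],None,fx=3.6,fy=3.6,interpolation=cv2.INTER_CUBIC))
```

```text
(no output)
```

View pics/w2z.png

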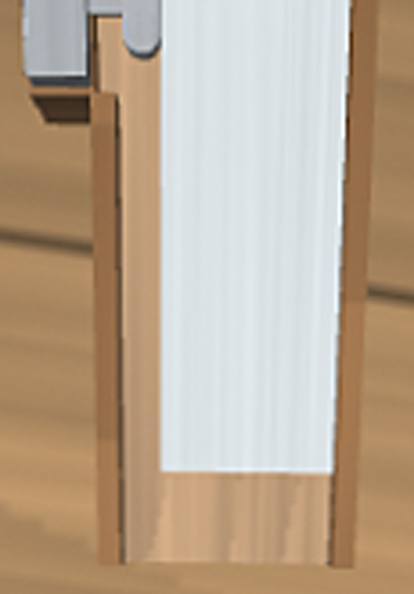

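View pics/w1z.png

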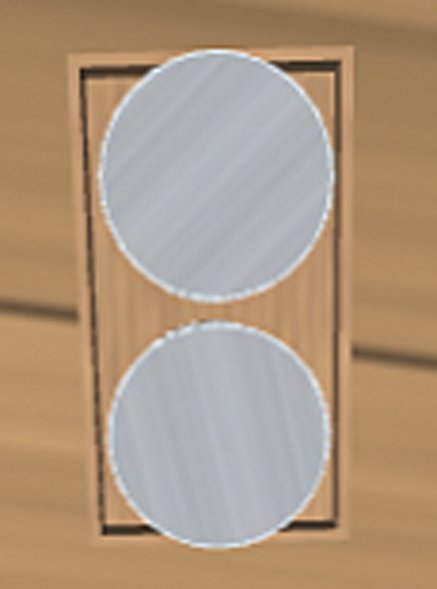

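Run:
```python
from h import *
import pickle
info,im,st=pickle.load(open('w1.pkl','rb'))
t=ray('wrist',np.array([(217,174.5),(219,435)])/3.8+[225,30]-.35,.094,info); v=t[0]-t[1]
print('tins',t,t.mean(0),np.linalg.norm(v),np.degrees(np.arctan2(v[1],v[0])))
t=ray('wrist',np.array([(102,540),(347,540),(353,46),(69,55)])/3.8+[225,30]-.35,.025,info)
ang=lambda v:np.degrees(np.arctan2(v[1],v[0]))
print('tray',t.round(4).tolist(),t.mean(0),np.linalg.norm(np.diff(t,axis=0),axis=1),ang(t[3]-t[0]),ang(t[2]-t[1]),ang(t[0]-t[1])-90)
info,im,st=pickle.load(open('w2.pkl','rb'))
f=lambda p,z:ray('wrist',np.array(p)/3.6+[215,0]-.35,z,info)
p=f([(161,0),(161,471),(333,473),(350,0)],.053)
print('plate',p.round(4).tolist(),'front',p[1:3].mean(0),ang(p[0]-p[1]),ang(p[3]-p[2]),ang(p[1]-p[2])-90,np.linalg.norm(p[1]-p[2]))
s=f([(98,563),(354,567),(378,0)],.062); e=f([(124,563),(330,565)],.05)
print('stand',s.round(4).tolist(),s[:2].mean(0),ang(s[2]-s[1]),ang(s[0]-s[1])-90,np.linalg.norm(s[0]-s[1]),'bed',e.round(4).tolist(),e.mean(0),ang(e[0]-e[1])-90,np.linalg.norm(e[0]-e[1]))
```

```text
tins [[ 0.61202193 -0.15170824  0.094     ]
 [ 0.53890867 -0.16201776  0.094     ]] [ 0.5754653 -0.156863   0.094    ] 0.07383654960929256 8.026221467055343
tray [[0.4894, -0.1268, 0.025], [0.5007, -0.2161, 0.025], [0.6642, -0.1916, 0.025], [0.6496, -0.0988, 0.025]] [ 0.57596535 -0.15832188  0.025     ] [0.09002436 0.16529721 0.09399367] 9.935122569924832 8.52940067738935 7.235686547119741
plate [[0.6381, 0.2051, 0.053], [0.4928, 0.186, 0.053], [0.5007, 0.1262, 0.053], [0.6468, 0.1457, 0.053]] front [0.49673829 0.15614528 0.053     ] 7.480331541714283 7.597199297860282 7.583808436811836 0.06033426260579434
stand [[0.459, 0.2035, 0.062], [0.4704, 0.1144, 0.062], [0.6454, 0.1376, 0.062]] [0.46472327 0.15895784 0.062     ] 7.5705519936687296 7.3140197263434175 0.0898858488612611 bed [[0.4586, 0.1952, 0.05], [0.4685, 0.1215, 0.05]] [0.46352781 0.15833709 0.05      ] 7.652619755075719 0.07439850726546081
```

```bash
python3 -m creep '[1,0.1,0.5,0.1, 2.2,0.2,1.5,0.13, 3.6,0.3,2.5,0.13, 4.8,0.4,3.6,0.13, 5.6,0.47,4.8,0.13, 5.87,0.47,6,0.13, 5.87,0.47,7.2,0.13, 5.87,0.47,8.3,0.13, 5.87,0.47,9.2,0.13, 5.87,0.47,9.9,0.13, 5.87,0.47,10.2,0.13, 5.87,0.47,10.2,0.13, 5.87,0.47,10.2,0.13, 5.87,0.47,10.2,0.13]' 255
python3 look.py w3
```

```text
time: 4.78
eef_pos: [0.5922, 0.1693, 0.0782]
tcp_rot: [0.998, 0.066, 0.002, -0.0]
contact_force: [0.5, 0.3, 0.4]
opening: -0.003
4.7833 [0.59218356 0.16930165 0.0781971 ] yaw [  7.55768274  -0.18020614 179.99289321] [0.49 0.28 0.43]
```

View pics/w3.png

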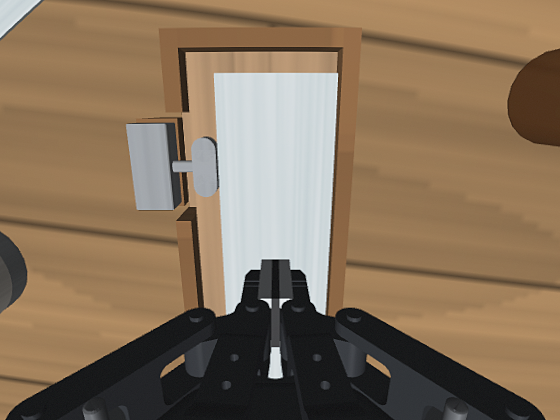

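```bash
python3 -m creep '[0,0,0.2,0, 0,0,0.4,0, 0,0,0.6,0, 0,0,0.75,0, 0,0,0.8,0, 0,0,0.8,0, 0,0,0.8,0, 0,0,0.8,0]'; python3 -m creep '[0,0,0.04,0, 0,0,0.06,0, 0,0,0.08,0, 0,0,0.08,0, 0,0,0.08,0, 0,0,0.08,0]'
```

```text
time: 5.5
eef_pos: [0.5909, 0.1698, 0.0565]
tcp_rot: [0.998, 0.066, 0.0, 0.0]
contact_force: [0.1, -0.4, 0.6]
opening: -0.0
time: 6.0
eef_pos: [0.5908, 0.1697, 0.0544]
tcp_rot: [0.998, 0.066, 0.0, -0.0]
contact_force: [0.1, -0.1, -1.3]
opening: 0.0
```

```bash
python3 -m creep '[0,0,0.02,0, 0,0,0.04,0, 0,0,0.04,0, 0,0,0.04,0, 0,0,0.04,0]'; python3 -m creep '[0,0,0.02,0, 0,0,0.03,0, 0,0,0.03,0, 0,0,0.03,0, 0,0,0.03,0]'
```

```text
time: 6.42
eef_pos: [0.5907, 0.1697, 0.0533]
tcp_rot: [0.998, 0.066, -0.0, -0.0]
contact_force: [0.1, -0.7, 0.5]
opening: -0.001
time: 6.83
eef_pos: [0.5909, 0.1697, 0.0529]
tcp_rot: [0.998, 0.066, 0.0, -0.0]
contact_force: [-0.8, -0.4, 2.2]
opening: -0.001
```

```bash
python3 -m creep '[0,0,0.02,0, 0,0,0.02,0, 0,0,0.02,0, 0,0,0.02,0]'; python3 -m creep '[0,0,0.02,0, 0,0,0.02,0, 0,0,0.02,0, 0,0,0.02,0]'
```

```text
time: 7.17
eef_pos: [0.591, 0.1697, 0.0525]
tcp_rot: [0.998, 0.066, 0.0, -0.0]
contact_force: [-1.4, -0.5, 4.8]
opening: 0.0
time: 7.5
eef_pos: [0.591, 0.1698, 0.0522]
tcp_rot: [0.998, 0.066, 0.0, -0.0]
contact_force: [-1.1, 0.1, 5.4]
opening: 0.001
```

```bash
python3 -m creep '[0,0,0.02,0, 0,0,0.04,0, 0,0,0.04,0, 0,0,0.04,0]'; for i in 1 2 3; do python3 -m creep '[0,0,0,0]' | grep force; done
```

```text
time: 7.83
eef_pos: [0.5913, 0.1698, 0.0518]
tcp_rot: [0.998, 0.066, 0.0, 0.0]
contact_force: [-2.0, -0.7, 7.5]
opening: 0.005
contact_force: [-2.5, -0.9, 7.7]
contact_force: [-2.1, -0.6, 7.6]
contact_force: [-2.3, 0.1, 7.6]
```

```bash
python3 -m creep '[0,0,0.02,0, 0,0,0.04,0, 0,0,0.04,0, 0,0,0.04,0]'; for i in 1 2 3; do python3 -m creep '[0,0,0,0]' | grep force; done
```

```text
time: 8.42
eef_pos: [0.5916, 0.1698, 0.0514]
tcp_rot: [0.998, 0.066, 0.001, 0.0]
contact_force: [-2.7, -0.3, 9.0]
opening: -0.001
contact_force: [-3.9, -0.6, 9.2]
contact_force: [-3.3, -0.0, 10.5]
contact_force: [-3.1, -1.7, 9.8]
```

```bash
python3 -m creep '[0,0,0.02,0, 0,0,0.036,0, 0,0,0.036,0, 0,0,0.036,0]'; for i in 1 2 3; do python3 -m creep '[0,0,0,0]' | grep force; done
```

```text
time: 9.0
eef_pos: [0.5919, 0.1699, 0.0512]
tcp_rot: [0.998, 0.066, 0.001, -0.0]
contact_force: [-3.6, -0.0, 12.3]
opening: -0.0
contact_force: [-4.1, -0.8, 12.7]
contact_force: [-3.9, -0.5, 12.4]
contact_force: [-3.4, -1.0, 12.4]
```

```bash
python3 -m creep '[-0.03,0,0,0, -0.06,0,0,0, -0.1,0,0,0, -0.14,0,0,0, -0.18,0,0,0]'; python3 -m creep '[-0.04,0,0,0, -0.08,0,0,0, -0.12,0,0,0]'
```

```text
time: 9.67
eef_pos: [0.5905, 0.1697, 0.0519]
tcp_rot: [0.998, 0.066, 0.006, -0.0]
contact_force: [3.9, 0.6, 8.1]
opening: -0.0
time: 9.92
eef_pos: [0.5876, 0.1693, 0.0519]
tcp_rot: [0.998, 0.066, 0.006, -0.0]
contact_force: [3.3, 1.2, 7.0]
opening: 0.003
```

```bash
python3 -m creep '[0,0,0.03,0, 0,0,0.06,0, 0,0,0.08,0, 0,0,0.08,0]'; for i in 1 2; do python3 -m creep '[0,0,0,0]' | grep force; done; python3 look.py w4
```

```text
time: 10.25
eef_pos: [0.5875, 0.1693, 0.051]
tcp_rot: [0.998, 0.066, 0.005, -0.0]
contact_force: [0.8, 0.3, 13.8]
opening: -0.001
contact_force: [-0.3, 1.3, 13.2]
contact_force: [0.2, -0.0, 14.3]
10.4167 [0.58746998 0.16928058 0.05101694] yaw [   7.5933901    -0.56697026 -179.99753931] [ 0.15 -0.02 14.32]
```

View pics/w4.png

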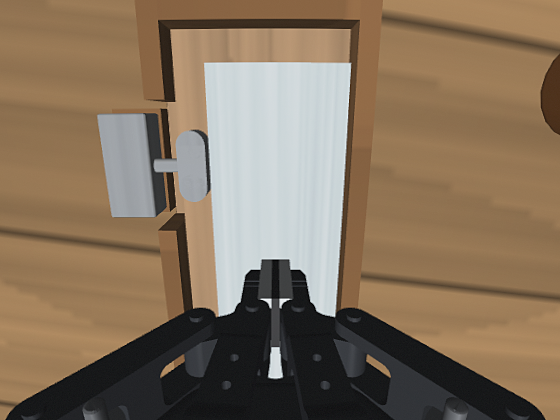

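```bash
cat > rear.py <<'E'
import sys,pickle
from h import *
info,im,st=pickle.load(open(sys.argv[1]+'.pkl','rb'))
p=ray('wrist',eval(sys.argv[2]),.0525,info)
u=np.array([.9913,.1314]); e=np.array([.4637,.1585])
m=p.mean(0)[:2]; print('rear mid',m,'front overhang mm',1000*(190e-3-(m-e)@u),'tcp from edge mm',1000*(st['eef_pos'][:2]-e)@u, 'lat',1000*(m-e)@[-u[1],u[0]])
E
python3 rear.py w3 '[(213,73.5),(339,73)]'; python3 rear.py w4 '[(204,63.5),(351,62.5)]'
```

```text
rear mid [0.68504231 0.18099362] front overhang mm -32.37229781429049 tcp from edge mm 128.78508569371618 lat -6.786450974772401
rear mid [0.6814564  0.18064421] front overhang mm -28.771671674657412 tcp from edge mm 124.1097464741367 lat -6.661634820206033
```

```bash
python3 -m creep '[-0.06,0,0,0, -0.12,0,0,0, -0.18,0,0.02,0, -0.24,0,0.05,0]' ; python3 -m creep '[-0.05,0,0.02,0, -0.1,0,0.03,0]'
```

```text
time: 10.8
eef_pos: [0.584, 0.1688, 0.0509]
tcp_rot: [0.998, 0.066, 0.008, -0.001]
contact_force: [5.0, 1.3, 14.8]
opening: -0.002
time: 10.97
eef_pos: [0.5823, 0.1686, 0.0508]
tcp_rot: [0.998, 0.066, 0.009, -0.001]
contact_force: [3.6, 1.1, 14.6]
opening: -0.0
```

```bash
python3 -m creep '[-0.02,0,-0.02,0, -0.06,0,-0.035,0, -0.1,0,-0.035,0]' ; python3 -m creep '[-0.05,0,0,0, -0.1,0,0,0, -0.15,0,0,0]'
```

```text
time: 11.22
eef_pos: [0.5791, 0.1682, 0.0511]
tcp_rot: [0.998, 0.066, 0.008, -0.001]
contact_force: [3.5, 1.2, 12.8]
opening: 0.004
time: 11.47
eef_pos: [0.5754, 0.1677, 0.0511]
tcp_rot: [0.998, 0.066, 0.008, -0.001]
contact_force: [4.9, 1.9, 13.5]
opening: -0.002
```

```bash
python3 -m creep '[-0.06,0,-0.02,0, -0.12,0,-0.02,0, -0.18,0,-0.02,0]' ; python3 -m creep '[-0.06,0,0,0, -0.12,0,0,0, -0.18,0,0,0]';python3 -m creep '[-0.06,0,0,0, -0.12,0,0,0, -0.18,0,0,0]'
```

```text
time: 11.72
eef_pos: [0.5706, 0.167, 0.0512]
tcp_rot: [0.998, 0.066, 0.008, -0.001]
contact_force: [5.1, 0.9, 12.0]
opening: 0.006
time: 11.97
eef_pos: [0.5662, 0.1664, 0.0512]
tcp_rot: [0.998, 0.066, 0.008, -0.001]
contact_force: [4.3, 1.0, 12.6]
opening: 0.001
time: 12.22
eef_pos: [0.5617, 0.1659, 0.0511]
tcp_rot: [0.998, 0.066, 0.008, -0.001]
contact_force: [3.3, 0.9, 11.9]
opening: -0.001
```

```bash
python3 -m creep '[-0.06,0,0,0, -0.12,0,0,0, -0.18,0,0,0, -0.24,0,0,0]' |grep -E 'pos|force'; python3 -m creep '[-0.06,0,0,0, -0.12,0,0,0, -0.18,0,0,0, -0.24,0,0,0]'|grep -E 'pos|force';python3 look.py w5
```

```text
eef_pos: [0.5558, 0.1651, 0.0512]
contact_force: [4.5, 1.7, 13.1]
eef_pos: [0.5499, 0.1643, 0.0511]
contact_force: [4.5, 1.8, 12.0]
12.8833 [0.54987554 0.16430028 0.05109064] yaw [   7.57062481   -0.92566081 -179.97978192] [ 4.52  1.78 12.02]
```

View pics/w5.png

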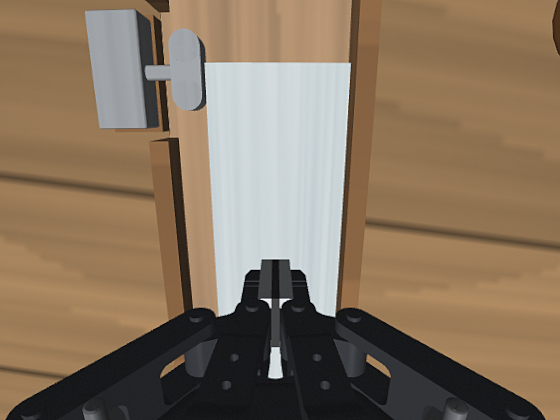

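```bash
python3 -m creep '[-0.06,0,0,0, -0.12,0,0,0, -0.18,0,0,0, -0.24,0,0,0]' |grep -E 'pos|force'; python3 -m creep '[-0.06,0,0,0, -0.12,0,0,0, -0.18,0,0,0, -0.24,0,0,0]'|grep -E 'pos|force'; python3 -m creep '[-0.06,0,0,0, -0.12,0,0,0, -0.18,0,0,0]'|grep -E 'pos|force'
```

```text
eef_pos: [0.544, 0.1635, 0.0511]
contact_force: [4.7, 0.7, 11.8]
eef_pos: [0.538, 0.1627, 0.0511]
contact_force: [4.2, 2.0, 12.0]
eef_pos: [0.5328, 0.162, 0.0508]
contact_force: [3.2, 0.9, 13.7]
```

```bash
python3 -m creep '[-0.04,0,-0.03,0, -0.1,0,-0.03,0, -0.16,0,-0.03,0]' |grep -E 'pos|force'; python3 -m creep '[-0.06,0,0,0, -0.12,0,0,0, -0.18,0,0,0]'|grep -E 'pos|force'
```

```text
eef_pos: [0.5283, 0.1615, 0.0511]
contact_force: [2.0, 1.5, 13.2]
eef_pos: [0.5239, 0.1608, 0.051]
contact_force: [2.1, 0.4, 12.5]
```

Remaining ≈ 12 mm.

```bash
python3 -m creep '[-0.06,0,-0.01,0, -0.12,0,-0.01,0, -0.18,0,-0.01,0, -0.24,0,-0.01,0]'|grep -E 'pos|force'; python3 -m creep '[-0.06,0,0,0, -0.12,0,0,0, -0.18,0,0,0, -0.22,0,0,0, -0.22,0,0,0]'|grep -E 'pos|force'; python3 look.py w6
```

```text
eef_pos: [0.5177, 0.16, 0.0511]
contact_force: [3.2, 0.7, 12.2]
eef_pos: [0.512, 0.1593, 0.051]
contact_force: [2.4, 0.7, 11.5]
15.1 [0.51203839 0.15927886 0.05096536] yaw [   7.5820651    -0.67749607 -179.98603228] [ 2.36  0.66 11.5 ]
```

View pics/w6.png

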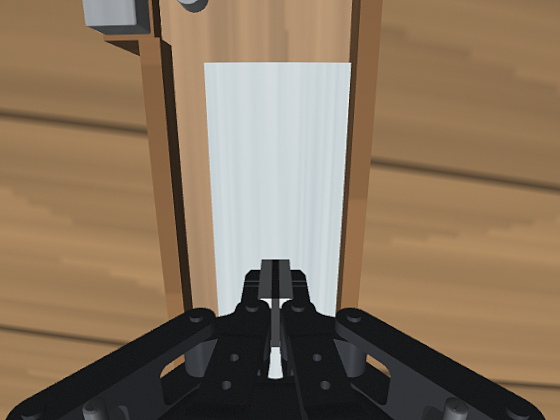

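```bash
python3 -m creep '[0.03,0,-0.03,0, 0.05,0,-0.06,0, 0.05,0,-0.12,0, 0.05,0,-0.2,0, 0.05,0,-0.4,0, 0.05,0,-0.9,0, 0.05,0,-1.7,0, 0.05,0,-2.8,0, 0.05,0,-4,0, 0.05,0,-5.2,0, -1,0,-6,0, -2,0,-6,0, -3,0,-6,0, -3.5,0,-6,0, -3.5,0,-6,0, -3.5,0,-6,0]'; python3 look.py w7
python3 - <<'E'
from h import *
im=imaging.read_camera('top')
cv2.imwrite('pics/topz2.png',cv2.resize(im[170:310,150:380,::-1],None,fx=3.4,fy=3.4,interpolation=cv2.INTER_CUBIC))
E
```

```text
time: 16.48
eef_pos: [0.4201, 0.147, 0.1973]
tcp_rot: [0.998, 0.066, 0.0, 0.0]
contact_force: [-0.4, 0.1, 0.5]
opening: -0.002
16.4833 [0.4201397  0.14698249 0.19732073] yaw [ 7.60513102e+00 -5.00109740e-02  1.79996615e+02] [-0.41  0.12  0.49]
```

View pics/w7.png

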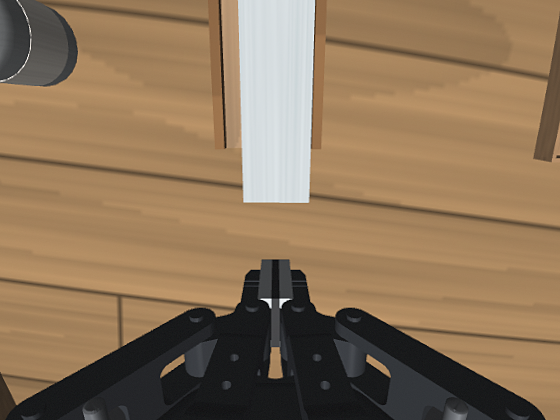

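View pics/topz2.png

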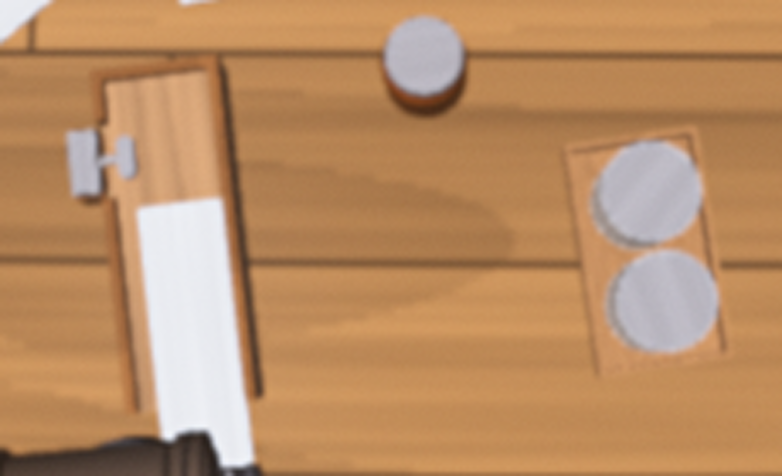

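Run:
```python
from h import *
import pickle
info,im,st=pickle.load(open('w7.pkl','rb'))
ang=lambda v:np.degrees(np.arctan2(v[1],v[0]))
p=ray('wrist',[(242.8,202.3),(310.5,202.8),(313.8,100),(240.5,100)],.053,info)
print(p.round(4).tolist(),'front',p[:2].mean(0),np.linalg.norm(p[0]-p[1]),ang(p[0]-p[1])-90,ang(p[2]-p[1]),ang(p[3]-p[0]))
u=np.array([.9913,.1314]);f=p[:2].mean(0)[:2]; print('overhang',(np.array([.4637,.1585])-f)@u)
g=f+.020*u; T=R.from_quat(st['tcp_rot']).as_matrix()
d=T.T@(np.array([*g,st['eef_pos'][2]])-st['eef_pos']); print('grasp',g,'shift units',d/.025)
cv2.imwrite('pics/w7z.png',cv2.resize(im[90:215,205:330,::-1],None,fx=4,fy=4,interpolation=cv2.INTER_CUBIC))
```

```text
[[0.4119, 0.1756, 0.053], [0.4197, 0.1138, 0.053], [0.5086, 0.1257, 0.053], [0.5004, 0.1868, 0.053]] front [0.41577982 0.1446963  0.053     ] 0.0622048225461702 7.1580903277313155 7.623536035237968 7.213943865738205
overhang 0.0493170846233125
grasp [0.43560582 0.1473243 ] shift units [6.15011950e-01 6.83224827e-02 5.40853379e-04]
```

View pics/w7z.png

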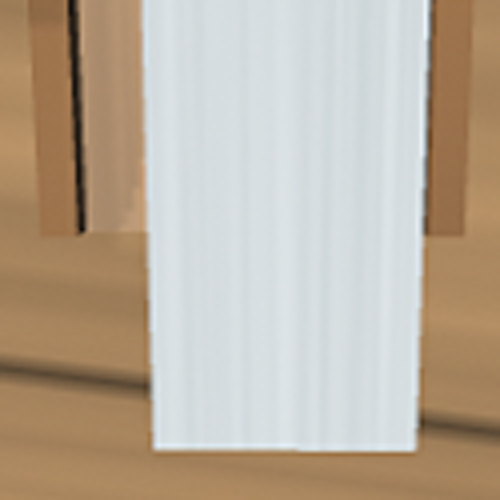

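```bash
python3 -m creep '[0.2,0.05,0,0, 0.63,0.05,0,0, 0.63,0.05,0,0, 0.63,0.05,0.3,0, 0.63,0.05,0.8,0, 0.63,0.05,1.4,0, 0.63,0.05,2,0, 0.63,0.05,2.5,0, 0.63,0.05,2.9,0, 0.63,0.05,3,0, 0.63,0.05,3,0, 0.63,0.05,3,0]' 0; python3 look.py w8
```

```text
time: 17.58
eef_pos: [0.4365, 0.1479, 0.1223]
tcp_rot: [0.998, 0.066, 0.0, -0.0]
contact_force: [0.0, 0.3, 0.5]
opening: 0.997
17.5833 [0.4365362  0.14785289 0.12229283] yaw [ 7.59871157e+00 -1.52432192e-02  1.79999498e+02] [0.01 0.32 0.51]
```

View pics/w8.png

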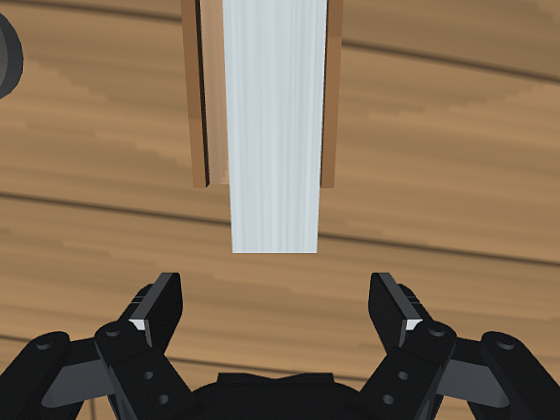

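```bash
python3 -m creep '[0,0,0.4,0, 0,0,1,0, 0,0,1.6,0, 0,0,2.2,0, 0,0,2.7,0, 0,0,3.1,0, 0,0,3.4,0, 0,0,3.6,0, 0,0,3.72,0, 0,0,3.75,0, 0,0,3.75,0, 0,0,3.75,0]'; python3 look.py w9
```

```text
time: 18.63
eef_pos: [0.4368, 0.1479, 0.0289]
tcp_rot: [0.998, 0.066, 0.001, -0.0]
contact_force: [-0.1, 0.7, -0.7]
opening: 0.998
18.6333 [0.43680952 0.14792889 0.0288571 ] yaw [ 7.60228257e+00 -7.01712107e-02  1.79999517e+02] [-0.08  0.69 -0.72]
```

View pics/w9.png

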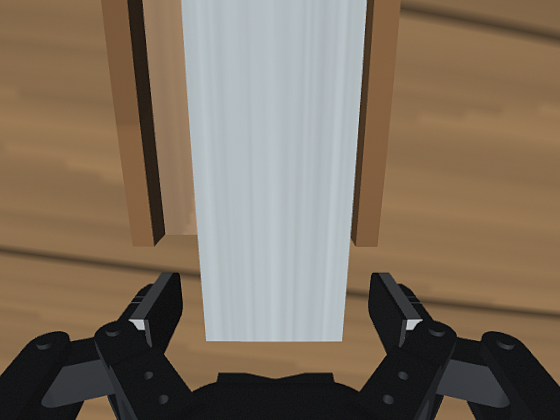

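```bash
python3 -m creep '[0,0,0,0, 0,0,0,0, 0,0,0,0, 0,0,0,0, 0,0,0,0, 0,0,0,0, 0,0,0,0, 0,0,0,0]' 255 70; python3 look.py w10
```

```text
time: 19.35
eef_pos: [0.4366, 0.148, 0.0286]
tcp_rot: [0.998, 0.066, 0.0, -0.0]
contact_force: [-0.7, 1.1, 3.1]
opening: 0.673
19.35 [0.43655505 0.14803868 0.02856498] yaw [ 7.60015668e+00 -4.29338103e-02 -1.79983194e+02] [-0.72  1.12  3.09]
```

View pics/w10.png

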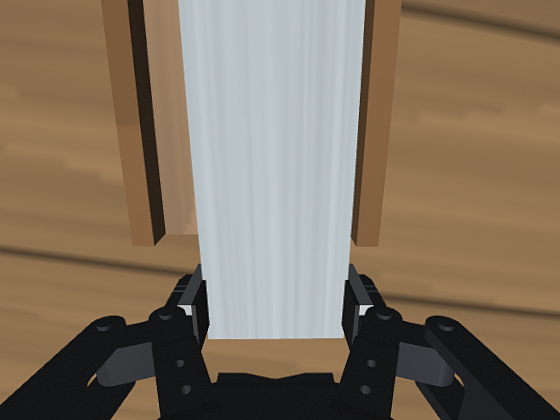

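```bash
python3 -m creep '[0,0,-0.05,0, 0,0,-0.15,0, 0,0,-0.3,0, 0,0,-0.5,0, 0,0,-0.8,0, 0,0,-1.2,0, 0,0,-1.6,0, 0,0,-2,0, 0,0,-2.4,0, 0,0,-2.8,0, 0,0,-3.2,0, 0,0,-3.6,0, 0,0,-3.9,0, 0,0,-4,0, 0,0,-4,0]'; python3 look.py w11
python3 - <<'E'
from h import *
cv2.imwrite('pics/scene2.png',imaging.read_camera('scene')[:,:,::-1])
E
```

```text
time: 20.65
eef_pos: [0.4368, 0.1479, 0.1293]
tcp_rot: [0.998, 0.066, 0.001, -0.0]
contact_force: [-0.7, 0.3, -0.5]
opening: 0.677
20.65 [0.43683096 0.14790696 0.12930594] yaw [ 7.60046486e+00 -1.04176696e-01  1.79997214e+02] [-0.66  0.28 -0.51]
```

View pics/w11.png

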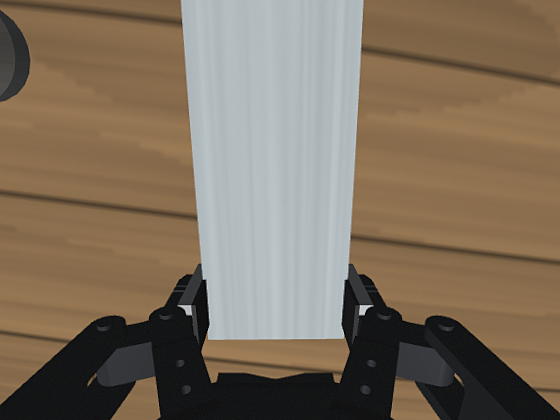

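View pics/scene2.png

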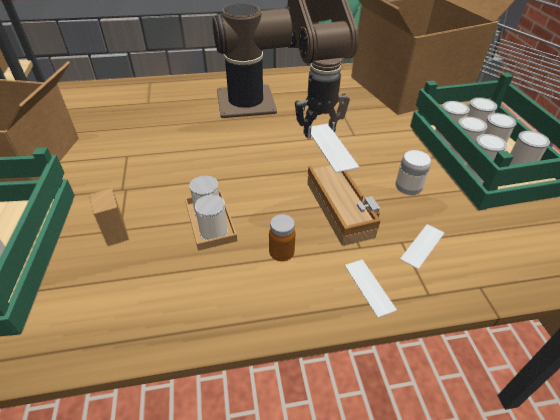

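Run:
```python
from h import *
import pickle
for n in('w9','w10','w11'):
    info,im,st=pickle.load(open(n+'.pkl','rb'))
    T=R.from_quat(st['tcp_rot']).as_matrix(); Rc=R.from_quat(info['attitude']).as_matrix()
    s=cv2.cvtColor(im,cv2.COLOR_RGB2HSV)[...,1].astype(int)
    out=[]
    for r in range(2,250,30):
        m=(s[r:r+2].mean(0)<38); i=275
        a=i
        while m[a]:a-=1
        b=i
        while m[b]:b+=1
        u=cv2.undistortPoints(np.array([[a+.5,r+.5],[b-.5,r+.5]]).reshape(-1,1,2),info['intrinsics'],info['distortion'])[:,0]
        d=np.c_[u,[1,1]]; lam=.060/(d[1,0]-d[0,0])
        P=info['origin']+(d*lam).mean(0)@Rc.T
        q=T.T@(P-st['eef_pos']); out.append((r,b-a,*(q*1000).round(1)))
    print(n);[print(o) for o in out]
```

```text
w9
(2, 187, np.float64(109.8), np.float64(-0.3), np.float64(-24.7))
(32, 183, np.float64(101.0), np.float64(-0.3), np.float64(-24.6))
(62, 179, np.float64(91.8), np.float64(-0.4), np.float64(-24.5))
(92, 175, np.float64(82.1), np.float64(-0.4), np.float64(-24.5))
(122, 171, np.float64(72.1), np.float64(-0.4), np.float64(-24.7))
(152, 167, np.float64(61.6), np.float64(-0.4), np.float64(-24.9))
(182, 162, np.float64(50.5), np.float64(-0.2), np.float64(-24.4))
(212, 158, np.float64(38.9), np.float64(-0.2), np.float64(-24.8))
(242, 153, np.float64(26.4), np.float64(-0.4), np.float64(-24.6))
w10
(2, 189, np.float64(109.5), np.float64(-1.0), np.float64(-26.0))
(32, 184, np.float64(100.8), np.float64(-0.9), np.float64(-25.2))
(62, 180, np.float64(91.7), np.float64(-0.9), np.float64(-25.2))
(92, 175, np.float64(82.1), np.float64(-0.7), np.float64(-24.5))
(122, 171, np.float64(72.1), np.float64(-0.8), np.float64(-24.7))
(152, 167, np.float64(61.6), np.float64(-0.4), np.float64(-24.9))
(182, 162, np.float64(50.4), np.float64(-0.2), np.float64(-24.5))
(212, 158, np.float64(38.9), np.float64(-0.2), np.float64(-24.8))
(242, 152, np.float64(26.0), np.float64(-0.3), np.float64(-23.8))
w11
(2, 184, np.float64(110.4), np.float64(-0.9), np.float64(-22.7))
(32, 180, np.float64(101.4), np.float64(-0.9), np.float64(-22.5))
(62, 177, np.float64(91.9), np.float64(-0.7), np.float64(-23.1))
(92, 172, np.float64(82.2), np.float64(-0.6), np.float64(-22.4))
(122, 168, np.float64(72.0), np.float64(-0.6), np.float64(-22.5))
(152, 164, np.float64(61.3), np.float64(-0.6), np.float64(-22.7))
(182, 160, np.float64(50.1), np.float64(-0.3), np.float64(-22.9))
(212, 156, np.float64(38.4), np.float64(-0.3), np.float64(-23.3))
(242, 151, np.float64(25.7), np.float64(-0.1), np.float64(-23.0))
```

Run:
```python
from h import *
import pickle
info,im,st=pickle.load(open('w11.pkl','rb'))
z=st['eef_pos'][2]+.0225
p=ray('wrist',[(208,339.3),(346,338.3)],z,info); T=R.from_quat(st['tcp_rot']).as_matrix()
q=(p-st['eef_pos'])@T; print(q.round(4),np.linalg.norm(p[0]-p[1]), 'yaw off from end',np.degrees(np.arctan2(q[1,0]-q[0,0],q[1,1]-q[0,1])))
d=np.radians(-0.55) # plate x dir in tool coordinates
f=q.mean(0)[:2]; c=f+.095*np.array([np.cos(d),np.sin(d)]); print('centre in tool',c)
yaw=np.radians(8.0-.55); M=np.array([[np.cos(yaw),np.sin(yaw)],[np.sin(yaw),-np.cos(yaw)]])
tcp=np.array([.5755,-.1569])-M@c; print('target tcp',tcp,np.linalg.norm(tcp))
dl=T.T@(np.array([*tcp,z])-[*st['eef_pos'][:2],z]); print('shift',dl/.025,'turn units',(np.degrees(R.from_quat(st['tcp_rot']).as_euler('ZYX')[0])-7.45)/5)
```

```text
[[-0.0214 -0.0299 -0.0225]
 [-0.0209  0.0319 -0.0225]] 0.06176720882720966 yaw off from end 0.4735723435573696
centre in tool [7.38667211e-02 9.51553684e-05]
target tcp [ 0.5022445  -0.16638328] 0.5290868809410458
shift [9.30775337e-01 1.28072365e+01 2.31502078e-03] turn units 0.030092972743204528
```

```bash
python3 -m creep '[0,0.2,-0.1,0, 0.1,0.7,-0.3,0, 0.1,1.5,-0.5,0, 0.2,2.5,-0.5,0, 0.3,3.6,-0.5,0, 0.4,4.7,-0.5,0, 0.5,5.8,-0.5,0, 0.5,6.9,-0.5,0, 0.6,8,-0.5,0, 0.7,9.1,-0.5,0, 0.8,10.2,-0.5,0.03, 0.9,11.2,-0.5,0.03, 0.93,12,-0.5,0.03, 0.93,12.5,-0.5,0.03, 0.93,12.75,-0.5,0.03, 0.93,12.81,-0.5,0.03, 0.93,12.81,-0.5,0.03, 0.93,12.81,-0.5,0.03, 0.93,12.81,-0.5,0.03]'; python3 look.py w12
```

```text
time: 22.33
eef_pos: [0.5014, -0.1654, 0.1407]
tcp_rot: [0.998, 0.066, -0.0, -0.0]
contact_force: [-0.0, 0.7, -0.2]
opening: 0.672
22.3333 [ 0.50144076 -0.16544837  0.1406519 ] yaw [ 7.51980095e+00  2.07860808e-02 -1.79971596e+02] [-0.02  0.7  -0.19]
```

View pics/w12.png

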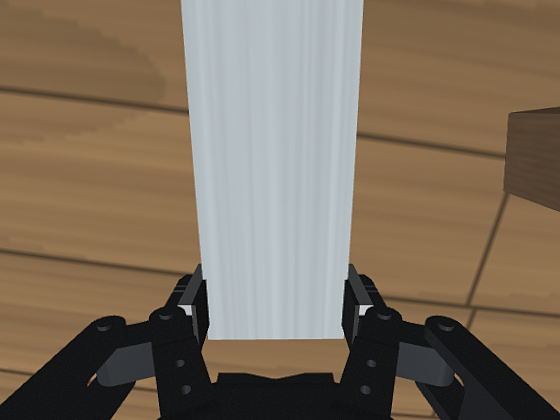

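```bash
python3 -m creep '[0.03,0.04,0.2,0, 0.03,0.04,0.5,0, 0.03,0.04,0.9,0, 0.03,0.04,1.3,0, 0.03,0.04,1.6,0, 0.03,0.04,1.9,0, 0.03,0.04,2.15,0, 0.03,0.04,2.3,0, 0.03,0.04,2.35,0, 0.03,0.04,2.35,0, 0.03,0.04,2.35,0]'
python3 - <<'E'
from h import *
im=imaging.read_camera('scene')
cv2.imwrite('pics/sc3.png',cv2.resize(im[130:270,120:320,::-1],None,fx=4,fy=4,interpolation=cv2.INTER_CUBIC))
im=imaging.read_camera('top')
cv2.imwrite('pics/top3.png',cv2.resize(im[170:310,270:420,::-1],None,fx=4,fy=4,interpolation=cv2.INTER_CUBIC))
print(ctrl.get_state()['eef_pos'],ctrl.get_state()['contact_force'])
E
```

```text
time: 23.3
eef_pos: [0.5028, -0.1676, 0.0824]
tcp_rot: [0.998, 0.065, 0.0, 0.0]
contact_force: [-0.7, -0.7, -1.2]
opening: 0.671
[ 0.50295227 -0.16765391  0.08264704] [ 0.35828513  0.2051084  -0.85553971]
```

View pics/sc3.png

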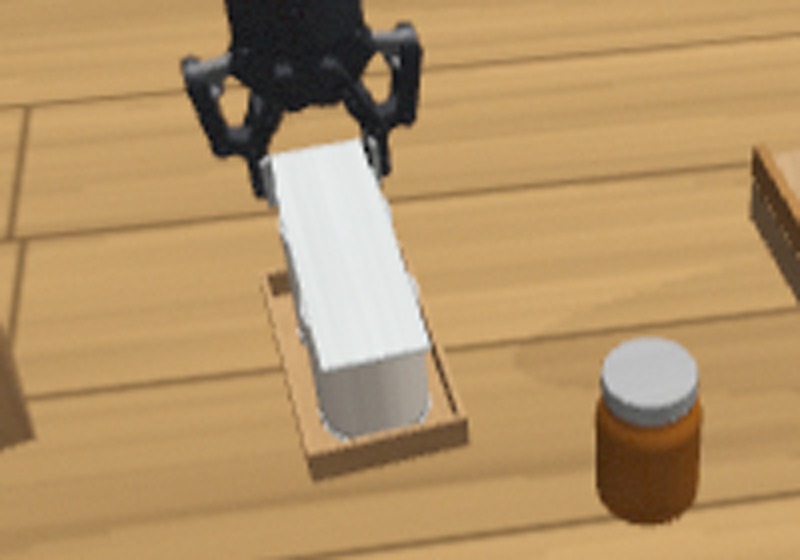

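View pics/top3.png

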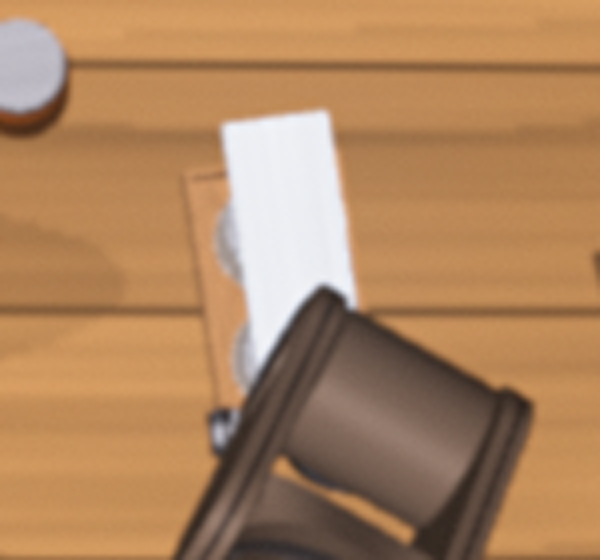

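Run:
```python
from h import *
p=ray('top',np.array([(222,124),(328,110),(356,306),(246,300)])/4+[270,170]-.4,.105)
ang=lambda v:np.degrees(np.arctan2(v[1],v[0]))
print(p.round(4).tolist(),ang(p[1]-p[2]),ang(p[0]-p[3]),ang(p[0]-p[1])-90)
y=np.radians(8.0); print('centre',p[:2].mean(0)[:2]-.095*np.array([np.cos(y),np.sin(y)]))
s=ray('scene',np.array([(323,368),(428,346),(360,139),(270,155)])/4+[120,130]-.4,.105); print(s.round(4).tolist(),'centre scene',s.mean(0),ang(s[0]-s[3]),ang(s[1]-s[2]))
print(imaging.camera_info('wrist')['origin'])
im=cv2.imread('pics/scene0.png'); cv2.imwrite('pics/s0z.png',cv2.resize(im[160:270,160:260],None,fx=5,fy=5,interpolation=cv2.INTER_CUBIC))
```

```text
[[0.6677, -0.1132, 0.105], [0.6762, -0.1736, 0.105], [0.5651, -0.1885, 0.105], [0.5682, -0.1265, 0.105]] 7.667730865651337 7.59938671412262 8.019692914953836
centre [ 0.57786528 -0.15663562]
[[0.6762, -0.1725, 0.105], [0.6686, -0.1154, 0.105], [0.4786, -0.1418, 0.105], [0.486, -0.1973, 0.105]] centre scene [ 0.5773704  -0.15676139  0.105     ] 7.423410018270452 7.902709494132253
[ 0.57818993 -0.15782823  0.2256821 ]
```

View pics/s0z.png

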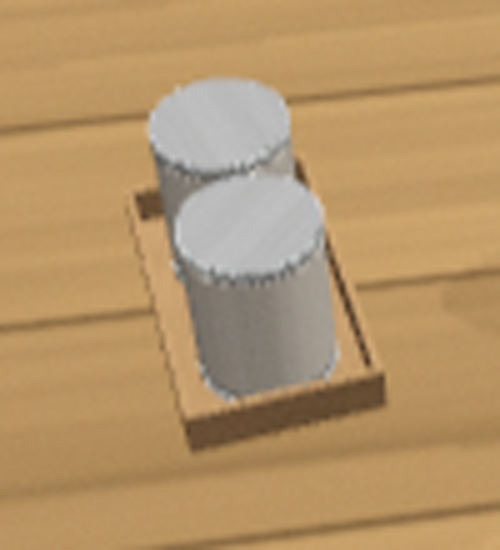

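Run:
```python
from h import *
t=ray('scene',np.array([(220,126),(250,228.)])/5+[160,160]-.4,.094); v=t[1]-t[0]
print(t.round(4),t.mean(0),np.linalg.norm(v),np.degrees(np.arctan2(v[1],v[0])))
# simulated bbox check
for c in t:
    a=np.linspace(0,6.28,100); b=proj('scene',np.c_[c[0]+.033*np.cos(a),c[1]+.033*np.sin(a),a*0+.094]); b=(b-[160,160]+.4)*5; print(b.min(0),b.max(0))
```

```text
[[ 0.542  -0.1608  0.094 ]
 [ 0.616  -0.1506  0.094 ]] [ 0.57895406 -0.15569884  0.094     ] 0.07470712742534345 7.864024104456971
[150.33090921  82.28254641] [289.131156   171.81053751]
[176.74220692 179.53282123] [322.68529876 278.9243161 ]
```

```bash
python3 -m creep '[-0.03,-0.04,0,0, -0.03,-0.045,0.06,0, -0.03,-0.045,0.12,0, -0.03,-0.045,0.18,0, -0.03,-0.045,0.2,0, -0.03,-0.045,0.2,0, -0.03,-0.045,0.2,0]'; python3 -m creep '[0,0,0.02,0, 0,0,0.04,0, 0,0,0.04,0, 0,0,0.04,0]'
```

```text
time: 23.98
eef_pos: [0.5016, -0.1664, 0.077]
tcp_rot: [0.998, 0.065, -0.0, -0.0]
contact_force: [0.2, 0.5, -0.4]
opening: 0.673
time: 24.32
eef_pos: [0.5016, -0.1664, 0.076]
tcp_rot: [0.998, 0.065, -0.0, -0.0]
contact_force: [-1.2, 0.0, -1.6]
opening: 0.673
```

```bash
python3 -m creep '[0.01,0,0.02,0, 0.02,0,0.03,0, 0.02,0,0.03,0, 0.02,0,0.03,0]'|grep -E 'pos|force'; python3 -m creep '[0,0,0.01,0, 0,0,0.02,0, 0,0,0.02,0, 0,0,0.02,0]'|grep -E 'pos|force'; python3 -m creep '[0,0,0.01,0, 0,0,0.02,0, 0,0,0.02,0, 0,0,0.02,0]'|grep -E 'pos|force'
```

```text
eef_pos: [0.5022, -0.1663, 0.0753]
contact_force: [-0.0, 0.0, -1.3]
eef_pos: [0.5022, -0.1663, 0.0748]
contact_force: [-0.2, 0.8, -0.6]
eef_pos: [0.5022, -0.1663, 0.0743]
contact_force: [-0.0, 0.7, -0.6]
```

```bash
python3 -m creep '[0,0,0.01,0, 0,0,0.02,0, 0,0,0.02,0, 0,0,0.02,0]'|grep -E 'pos|force'; python3 -m creep '[0,0,0.01,0, 0,0,0.02,0, 0,0,0.02,0, 0,0,0.02,0]'|grep -E 'pos|force'
```

```text
eef_pos: [0.5022, -0.1664, 0.0739]
contact_force: [0.2, 0.1, -0.5]
eef_pos: [0.5024, -0.1664, 0.0738]
contact_force: [-2.3, 0.5, 4.0]
```

```bash
python3 -m creep '[0,0,0,0, 0,0,0,0]' 255 20; python3 look.py w13
python3 - <<'E'
from h import *
im=imaging.read_camera('scene')
cv2.imwrite('pics/sc4.png',cv2.resize(im[130:270,120:320,::-1],None,fx=4,fy=4,interpolation=cv2.INTER_CUBIC))
E
```

```text
time: 26.15
eef_pos: [0.5023, -0.1664, 0.0737]
tcp_rot: [0.998, 0.065, 0.0, 0.0]
contact_force: [-1.5, 2.1, 4.8]
opening: 0.674
26.15 [ 0.5023339  -0.16644339  0.07374546] yaw [ 7.45250853e+00 -1.60163790e-02  1.79985260e+02] [-1.45  2.14  4.84]
```

View pics/w13.png

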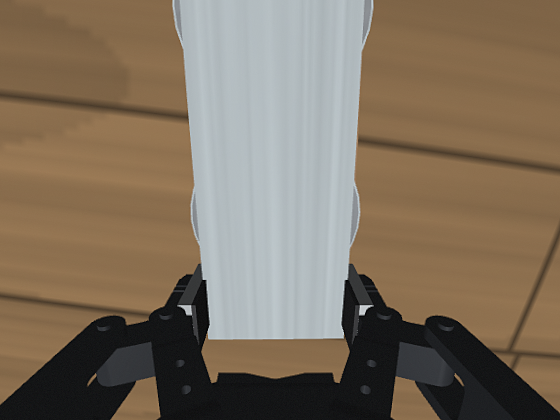

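View pics/sc4.png

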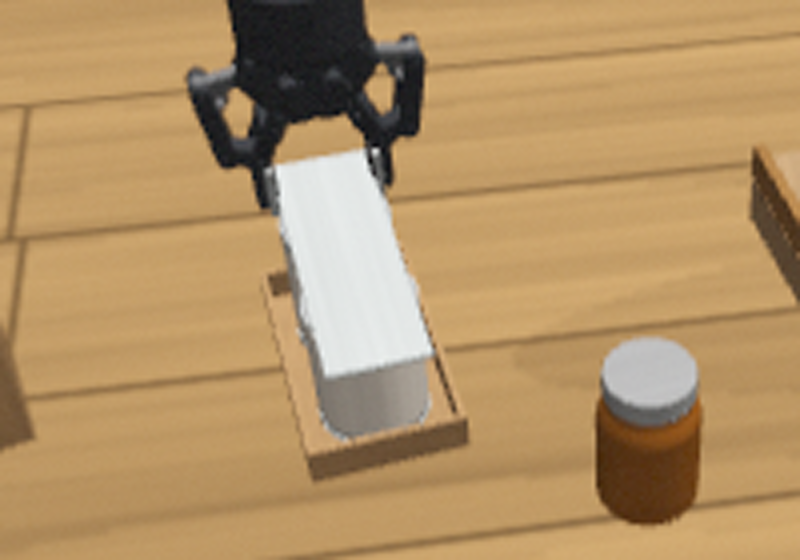

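```bash
python3 -m creep '[0,0,0,0, 0,0,0,0, 0,0,0,0, 0,0,0,0, 0,0,0,0, 0,0,0,0]' 0; python3 look.py w14
```

```text
time: 26.75
eef_pos: [0.5021, -0.1663, 0.0731]
tcp_rot: [0.998, 0.065, -0.0, -0.0]
contact_force: [0.5, -0.1, 0.2]
opening: 1.002
26.75 [ 0.5020599  -0.16628974  0.07307311] yaw [ 7.44730141e+00  1.07622724e-02 -1.79990846e+02] [ 0.52 -0.12  0.16]
```

View pics/w14.png

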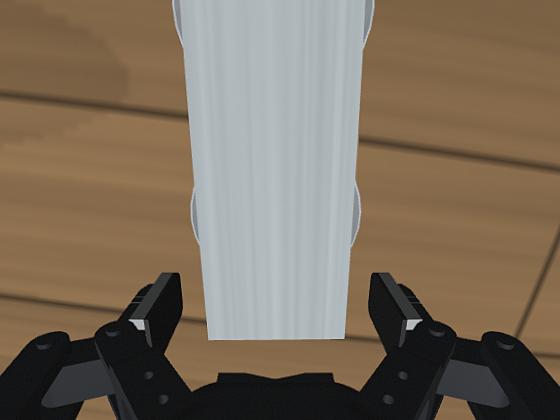

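Released cleanly. Rise straight up, then check.

```bash
python3 -m creep '[0,0,-0.1,0, 0,0,-0.4,0, 0,0,-0.8,0, 0,0,-1.4,0, 0,0,-2.2,0, 0,0,-3,0, 0,0,-4,0, 0,0,-5,0, 0,0,-6,0, 0,0,-7,0, 0,0,-8,0, -0.8,0,-8.5,0, -1.2,0,-8.8,0, -1.5,0,-9,0, -1.5,0,-9,0, -1.5,0,-9,0, -1.5,0,-9,0]'; python3 look.py w15;python3 - <<'E'
from h import *
import pickle
im=imaging.read_camera('scene'); cv2.imwrite('pics/sc5.png',im[:,:,::-1])
info,im,st=pickle.load(open('w15.pkl','rb'))
cv2.imwrite('pics/w15z.png',cv2.resize(im[0:230,180:380,::-1],None,fx=2.6,fy=2.6,interpolation=cv2.INTER_CUBIC))
E
```

```text
time: 28.22
eef_pos: [0.4649, -0.171, 0.2977]
tcp_rot: [0.998, 0.065, -0.0, -0.0]
contact_force: [-0.9, -0.4, -0.7]
opening: 1.004
28.2167 [ 0.46492837 -0.17100549  0.29770595] yaw [ 7.44584300e+00  2.84344719e-02 -1.79959158e+02] [-0.89 -0.37 -0.67]
```

View pics/w15z.png

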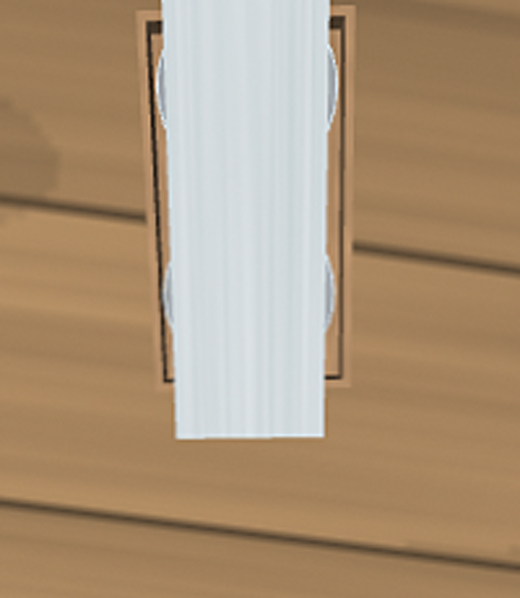

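View pics/sc5.png

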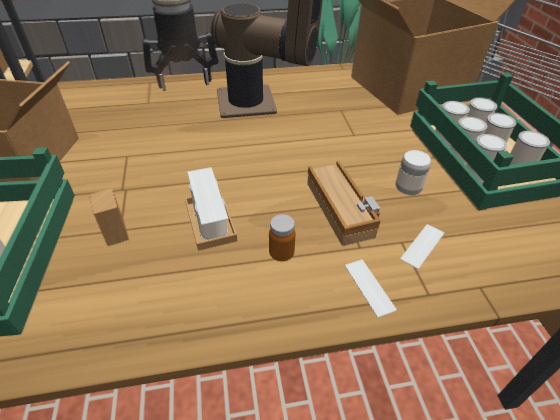

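Run:
```python
from h import *
import pickle
info,im,st=pickle.load(open('w15.pkl','rb'))
ang=lambda v:np.degrees(np.arctan2(v[1],v[0]))
p=ray('wrist',np.array([(176,438.5),(325,437),(329,20),(163,20)])/2.6+[180,0]-.35,.097,info)
u=p[2:].mean(0)-p[:2].mean(0);u/=np.linalg.norm(u)
print(p.round(4).tolist(),'yaw',ang(u),'centre',p[:2].mean(0)+.095*u, 'width',np.linalg.norm(p[0]-p[1]),'tins mid est .5755 -.1569')
# far/near tin rows (bulge centres) ~ rows 87, 293
t=ray('wrist',np.array([(247,87),(248.5,293)])/2.6+[180,0]-.35,.094,info);print(t,t.mean(0))
```

```text
[[0.4781, -0.1396, 0.097], [0.4866, -0.2, 0.097], [0.6368, -0.1781, 0.097], [0.629, -0.1187, 0.097]] yaw 8.098064987498834 centre [ 0.57640738 -0.15644417  0.097     ] width 0.06098461938892769 tins mid est .5755 -.1569
[[ 0.61154047 -0.15155111  0.094     ]
 [ 0.53859911 -0.16165233  0.094     ]] [ 0.57506979 -0.15660172  0.094     ]
```

Centred within about 1 mm and 0.1°, with the tins unmoved. Handing in.

```bash
python3 -c "
from plant import ctrl
print(ctrl.sign_off()); print(ctrl.get_state()['time'])"
```

```text
the job is handed in; nothing more can be done
None
the job is handed in; nothing more can be done
```

The plate is lying across both tins, centred and in line with them, and the job was handed in at about 28 s of the 72 s allowed.

- **Slide:** I pressed with shut fingertips at about 12 N and slid the plate out until it hung over by about 48 mm. The felt press mostly stayed between 11.5 and 13.8 N. It fell to about 7 N in the first few millimetres before I topped it up, then twice read 14.6–14.8 N, just under the 15 N limit, before I eased off. I never read the bed's own travel. The pictures show no slip of the plate under the fingers.
- **Lift and set down:** I gripped the overhang by its sides with 70 N. The in-hand picture showed the plate level after the lift. I lowered it until about 4 N was felt, eased the grip to 20 N, then opened the fingers and rose clear.
- **Last checks:** The wrist picture puts the plate's centre about 1 mm along and within 0.5 mm across from the middle of the tins. Its direction is 8.1°, against 8.0° for the row of tins. The tins show evenly on both sides and measure where they stood before. The jar, packet and other goods look untouched.
- **Disagreement:** Before lowering, the top and scene cameras differed by up to 2–3 mm about where the plate lay along the tins relative to their middle. I went by the wrist camera.

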